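Tip the tube into the jig and flip the strap over it

TASK

Get the tube ready for brazing: push over the tube that stands in the jig's channel so that it lies flat along the channel, then flip the open hinged strap over it and press the strap fully down onto its rest post. Only push, with the fingertips or the outside of the fingers: never take the tube or the strap between the fingers, do not lift the tube, and leave the other things on the bench and jig where they are.

Things in the scene. Friction and masses are not known exactly. Their poses are not given: they have to be found in the camera images.
- jig: Fixed jig: dark steel base plate 170 (x) x 240 (y) x 12 mm, origin at the centre of its underside on the bench, z up. An aluminium channel runs along its y; the tube stands in it near the -y (heel) end and is to be tipped towards +y. Two hinge cheeks for the strap stand on the +x side (x 38 to 54, y = -16 and 26 mm, 64 mm high), a steel rest post on the -x side.
- channel (a point): Centre of the channel's floor, at jig x = 0, y = 6 mm, 12 mm above the bench. Rails: inner faces at jig x = +-23.5 mm, outer at +-31.5 mm. Heel stop: inner face at jig y = -88, outer -98 mm. Nose stop: inner face at y = 100, outer 110 mm. Rails and stops are all 34 mm above the bench.
- rest_post (a point): Centre of the top of the rest post (12 x 20 mm), at jig x = -43, y = 5 mm, 55.5 mm above the bench; the shut strap lies on it.
- tube: Loose steel tube, 42 mm diameter, 110 mm long, 0.2 to 0.35 kg, standing on the jig plate (z = 12 mm) near jig x = 0, y = -62 mm, 2 to 3 mm clear of the rails. Its ends are closed and dark. Origin: centre of its lower end, z along its axis. Pushed 60 to 95 mm above the plate it tips, and past 21 degrees it falls by itself; it then lies between the rails, its axis 33 mm above the bench.
- tube_mid (a point): Middle of the tube, on its axis, 55 mm from either end.
- strap (a joint): Angle of the hinged strap, rad: 0 = shut, level, on the rest post, 1.5 mm above the lying tube; 1.57 = upright; starts at 1.75 to 2.1, leaning outwards to the jig's +x; 2.3 = stop. The hinge is stiff (0.13 N m of friction, 1.5 to 3 N at the strap's end): the strap stays where it is left and must be pushed the whole way.
- strap_hinge (a point): On the strap's hinge axis, which is parallel to the jig's y, at jig x = 46, y = 5 mm, 58.5 mm above the bench; mid-width of the strap.
- strap_tip (a point): Middle of the strap's free end. The strap is a flat steel bar, 96 mm from hinge axis to end, 28 mm wide, 6 mm thick (3 mm either side of this point). Turns with it: x along the strap towards the hinge, y along the hinge axis, z across its thickness (up when shut). Shut: at jig x = -50, y = 5 mm, 58.5 mm above the bench, upper face at 61.5 mm.
- stub: Bystander: short steel tube stub, 52 mm diameter, 55 mm high, standing on the bench at the jig's -x side. Origin at the centre of its underside.
- flux: Bystander: jar, 56 mm diameter, 70 mm high, standing on the bench beyond the jig's +y end. Origin at the centre of its underside.
- nut: Bystander: brass ring nut, 28 mm across, 14 mm high, lying on the jig plate at the -x, +y corner. Origin at the centre of its underside.
- wrench: Bystander: steel wrench about 170 mm long, lying on the bench at the jig's +x side, origin near its middle, x along it.
- screwdriver: Bystander: screwdriver about 160 mm long, lying on the bench at the jig's -x side, origin near its middle, x along it.
- brush: Bystander: brush about 190 mm long, lying on the bench to the right of the jig, origin near its middle, x along it.
- flange: Bystander: flat square steel flange, 80 x 80 x 10 mm with holes, lying on the bench to the left of the jig. Origin at the centre of its underside.
There are look-alikes about, which are no part of the job. Leave any blue or pink look-alike of the tube alone.

How it is judged:
By the outcome, as a careful person would: the job done as asked, in the order asked, and still so for the second after the job is handed in, with the robot touching nothing.
It also fails if it takes over 54 s, if anything falls off the work surface, if the arm or the gripper's body presses on something with over 40 N, if the wrist force passes 120 N, or if a joint passes its speed limit or range.

ROBOT

A 6-joint arm with a two-finger parallel gripper is mounted at the origin on the work surface. World frame = base frame: x ahead of the robot, y to its left, z up, the work surface at z = 0. Lengths are in mm, angles in degrees, forces in N, time in s.
With the tool pointing down it reaches from about 350 to 850 mm from the base axis. Payload 8.1 kg.
Tool frame: the origin (TCP) lies between the finger pads, 19 mm behind the fingertips; this is the grasp point; z points along the fingers, y is the line along which they close (so a half turn about z gives the same grasp; the last joint's range is limited). The gripper opens to 85 mm and grips with 20 to 120 N. Pads are 22 mm wide; open, the fingers measure 114 mm over their backs; the gripper's body (76 mm by 85 mm) begins 54 mm behind the grasp point. The pads swing forward as they close: fully open they stand 13 mm farther back than shut.
Start: joints at [69.878, 7.471, 85.268, -0, 87.261, -4.893], TCP at [157.587, 578.94, 249.992] pointing down, gripper open.
Joint ranges: [-169.43, 169.43], [-51.17, 129.36], [1.28, 143.12], [-76.62, 256.62], [0, 156.53], [-152.29, 152.29]. Speed limits (degrees/s): [136.94, 136.94, 159.86, 180, 180, 180].

INTERFACE

Orientations are given as [roll, pitch, yaw] about the fixed x, y, z axes, in that order (R = Rz(yaw) Ry(pitch) Rx(roll)).
In Python, from bench import r gives the robot as it stands.
- The arm moves only by the shell command python3 -m jog 'ROWS' [OPENING] [FORCE]. ROWS is JSON, one flat list of numbers, 6 for each row, row after row: the shift along the tool's x, y, z in m, then the turn, a rotation vector about the tool's x, y, z in rad. A call has 1 to 8 rows; each row is the pose to reach, as a shift and turn from the pose commanded when the call began, along the tool's axes at that moment; what a row does not reach only later rows make up. A row lasts 1/8 s, in which the tool goes at most 62.5 mm and 10.7 degrees, less where a joint would pass 70% of its speed; a pose out of reach is approached as far as the arm can. A call with a gripper value outside its range is refused whole. OPENING is the opening, from -1 (shut) to 1 (fully open), set as the call begins (- or left out, the last holds). The fingers move at their own pace and stop on an object; FORCE is the grip in N (left out, the last holds). Time passes only in rows, so rows that repeat a pose let the fingers close. It gives the time, the measured TCP pose, the force, the opening and the grip force at its end, in the units of the state.
- r.sense(): the state, without advancing time (a new reading comes with each control period).
- r.snapshot(name): name is "side" or "top" or "wrist"; returns a dict with "pixels" (384x512x3 uint8, red, green, blue), "range_z" (384x512 float32, mm along the optical axis (not along the pixel's ray), 0 where there is no reading), "K" (3x3 intrinsics, pixels), "k1" (the pictures are not rectified: a ray, as slopes to the right and down, at radius r is drawn at 1 + k1 r^2 times it, then the intrinsics apply), "rvec" (rotation vector, rad) and "tvec" (3), from world to camera coordinates, as OpenCV has them. Camera axes: x right, y down, z forward; pixel columns grow to the right and rows downward; lengths in mm; the calibration is good to about 2 mm. A picture is of the moment at which its call begins.
- r.hand_in(): hands the job in; it is judged then, once.
Trained networks look in a picture, given as the dict that the camera call returned (one of the last four; its "shot" number tells which), for a name from the list of things; names that differ only in an ending like _2 or _b are one class to them, and where a whole thing is asked for, a point or a joint stands for the part that bears it (a point fixed in the world has none). Each returns a list of dicts, best first, with "score" (0 to 1); they miss things now and then, are a little off and sometimes report something else, mostly with a low value. They report only what shows in the picture. A call takes as long as a camera call. They do not tell look-alikes from the thing itself.
- r.look_for(picture, target): "bbox" ([left, top, right, bottom] in pixels, round what is visible of it).
- r.outline_of(picture, target): "region" (384x512 bool, what is visible of it) and "bbox" ([left, top, right, bottom] in pixels, round what is visible of it).
The state is a dict: "time": time; "joint_pos": joint angles; "qd": joint speeds; "joint_efforts": joint torques, N m; "tool_pos": TCP position; "tcp_rot": TCP orientation; "ft_force": force on the tool from outside, world axes, zero at the start; "wrist_torque": the same for the moment, N m; "finger_gap": finger opening in mm; "grip_force": force on a finger pad.
Only numpy, scipy, OpenCV 4.12 (cv2) and the standard library are available. Lean on these libraries where they do the work, as an engineer would, in place of code of your own. Each camera call takes 0.05 s, during which the arm holds its last target. There are 200 camera calls.

## Working session

There is one attempt and no reset: what is moved stays moved. The work goes in short steps, Python scripts to look and compute and a shell command to move; the robot and the scene stay as the last step left them, time stands still between calls to the robot, and variables do not carry over. Pictures are saved under pics/ and viewed, at most 10 in all, crops included, and the job is handed in when it is done.

```bash
mkdir -p pics; ls; cat > h.py <<'E'
from bench import r
import numpy as np, cv2
from scipy.spatial.transform import Rotation as R
def world(s):
    "HxWx3 world points of a snapshot"
    h,w=s["range_z"].shape
    u,v=np.meshgrid(np.arange(w),np.arange(h))
    K=np.array(s["K"]);k=float(np.ravel(s["k1"])[0])
    p=cv2.undistortPoints(np.stack([u,v],-1).reshape(-1,1,2).astype(float),K,np.array([k,0,0,0.])).reshape(h,w,2)
    c=np.dstack([p,np.ones((h,w))])*s["range_z"][...,None]
    Rm=cv2.Rodrigues(np.array(s["rvec"],float))[0]
    return (c-np.ravel(s["tvec"]))@Rm
def proj(s,P):
    return cv2.projectPoints(np.array(P,float).reshape(-1,3),np.array(s["rvec"],float),np.array(s["tvec"],float),np.array(s["K"]),np.array([float(np.ravel(s["k1"])[0]),0,0,0.]))[0].reshape(-1,2)
def save(s,n): cv2.imwrite("pics/"+n,np.ascontiguousarray(s["pixels"][...,::-1]))
E
python3 - <<'E'
from h import *
print(r.sense())
for n in("top","side"):
    s=r.snapshot(n); save(s,n+"0.png"); W=world(s); m=s["range_z"]>0
    for t in("tube","jig","strap","stub","flux","nut","wrench","screwdriver","brush","flange"):
        for d in r.outline_of(s,t)[:3]:
            P=W[d["region"]&m]
            print(n,t,round(d["score"],2),np.round(d["bbox"]),np.median(P,0).round() if len(P) else None, P.min(0).round(),P.max(0).round())
E
```

```text
pics
{'time': 0.0, 'joint_pos': array([ 6.98779861e+01,  7.51551234e+00,  8.53298337e+01,  3.49913416e-04,
        8.72595209e+01, -4.89293903e+00]), 'qd': array([-0.0290102 ,  0.03602506, -0.08030391, -0.05338075, -0.01253941,
       -0.04989912]), 'joint_efforts': array([ 5.75755439e-04, -5.69416094e+01, -5.00538969e+01, -3.64798707e-04,
        1.51323300e-02, -3.22901087e-05]), 'tool_pos': array([157.40753373, 578.459239  , 248.93485103]), 'tcp_rot': array([-1.79895545e+02, -9.29274006e-03,  1.64770900e+02]), 'ft_force': array([ 0.68214394, -0.87689899,  0.08703587]), 'wrist_torque': array([0.00040802, 0.02278946, 0.03384603]), 'grip_force': 0.0, 'finger_gap': 84.93408355787578}
top tube 0.82 [287. 211. 308. 229.] [ 494. -117.  110.] [ 475. -141.    4.] [ 516. -100.  116.]
top tube 0.81 [242. 198. 259. 214.] [531.  16. 123.] [514.  -5.  13.] [553.  39. 130.]
top tube 0.78 [236. 126. 252. 150.] [718.  32. 108.] [708.  14.  -3.] [747.  51. 118.]
top jig 0.65 [183. 174. 274. 245.] [521.  80.  13.] [423. -55.  -5.] [630. 208. 155.]
top jig 0.23 [217. 173. 232. 196.] [582.  88. 105.] 
[... 1962 characters left out ...]
188.] [448. 145.  21.] [435. 138.  -3.] [461. 211.  26.]
side wrench 0.74 [264. 169. 297. 188.] [654.  70.   5.] [633. -14.  -3.] [671. 131.   8.]
side screwdriver 0.73 [210. 220. 239. 240.] [404. -92.  20.] [ 389. -124.   -3.] [426. -25.  25.]
side screwdriver 0.31 [193. 132. 288. 223.] [494.  63.  11.] [ 420. -125.   -4.] [763. 380. 151.]
side brush 0.58 [190. 133. 290. 221.] [494.  63.  11.] [420. -60.  -1.] [619. 199. 150.]
side brush 0.39 [170. 172. 186. 196.] [375. 123.  38.] [354. 113.  -2.] [404. 184.  57.]
side flange 0.68 [195. 176. 204. 184.] [449. 144.  21.] [436. 138.  12.] [461. 164.  26.]
side flange 0.55 [182. 136. 215. 146.] [551. 394.   9.] [490. 356.  -0.] [582. 431.  12.]
```

```bash
python3 - <<'E'
import cv2
a=cv2.imread("pics/top0.png")[150:280,160:330]; b=cv2.imread("pics/side0.png")[120:250,160:360]
a=cv2.resize(a,None,fx=4.5,fy=4.5,interpolation=cv2.INTER_CUBIC);b=cv2.resize(b,None,fx=4,fy=4,interpolation=cv2.INTER_CUBIC)
cv2.imwrite("pics/a.png",a[:590]);cv2.imwrite("pics/b.png",b)
E
```

```text
(no output)
```

View pics/a.png

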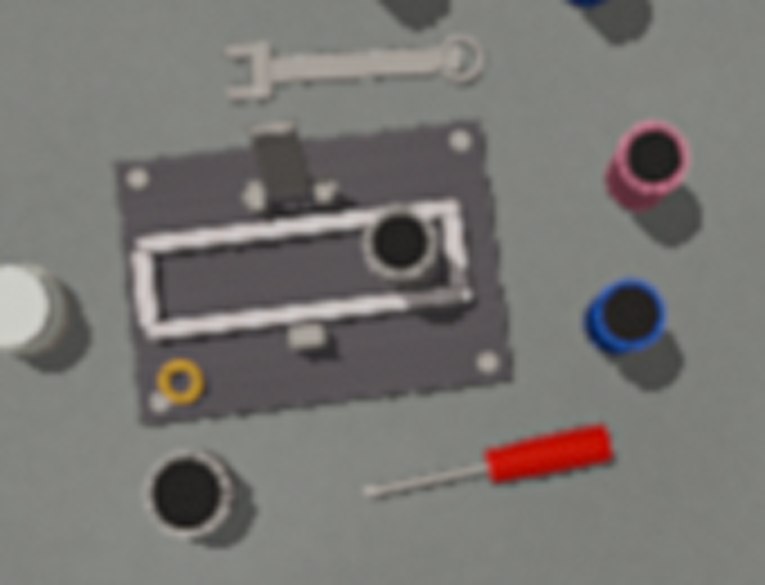

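View pics/b.png

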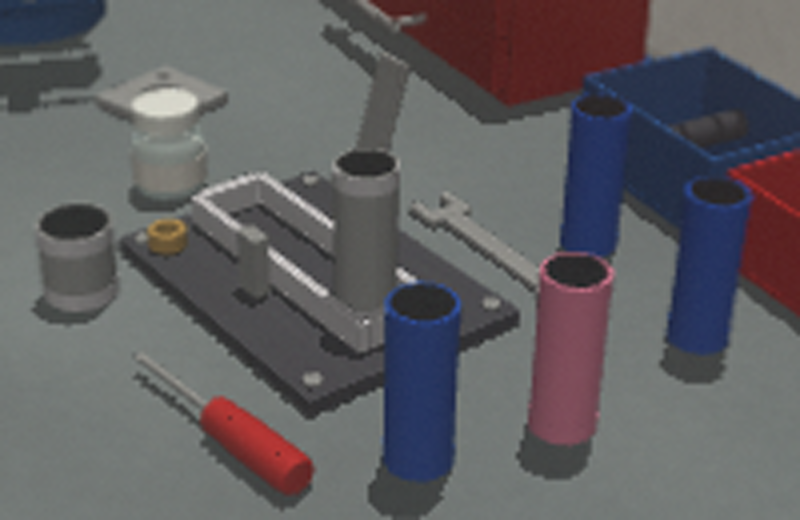

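```bash
cat > fit.py <<'E'
from h import *
for n in("top","side"):
    s=r.snapshot(n); W=world(s); m=s["range_z"]>0; px=s["pixels"].astype(float).mean(-1)
    reg=cv2.dilate(max(r.outline_of(s,"jig"),key=lambda d:d["region"].sum())["region"].astype(np.uint8),np.ones((5,5)))>0
    # rays onto plane z=12
    C=-cv2.Rodrigues(np.array(s["rvec"],float))[0].T@np.ravel(s["tvec"])
    s2=dict(s,range_z=np.ones_like(s["range_z"])*1000); D=world(s2)-C
    def onplane(z): return C+D*((z-C[2])/D[...,2])[...,None]
    Z=W[...,2]
    P=onplane(12)
    k=reg&(px<105)&(Z<20)&m if n=="top" else reg&(px<95)&(Z<20)&m
    rect=cv2.minAreaRect(P[k][:,:2].astype(np.float32)); print(n,"plate",rect, "z",np.median(Z[k]))
    k=reg&(Z>27)&(Z<42)&(px>150)&m
    Q=onplane(34); print(n,"rails",cv2.minAreaRect(Q[k][:,:2].astype(np.float32)),k.sum())
    ds=[d for d in r.outline_of(s,"tube")]
    for d in ds:
        T=W[d["region"]&m]
        if 500<np.median(T[:,0])<560 and abs(np.median(T[:,1]))<50:
            k=d["region"]&(Z>60)&m
            if n=="top": 
                k=d["region"]&(Z>112)&m; q=onplane(122)[k][:,:2]; print("tube top",cv2.minEnclosingCircle(q.astype(np.float32)),np.median(Z[k]))
            else:
                # top disc dark
                k=d["region"]&(px<60)&m; q=onplane(122)[k][:,:2]; print("tube top dark",cv2.minEnclosingCircle(q.astype(np.float32)),np.median(Z[k]))
    d=r.outline_of(s,"strap")[0]; S=W[d["region"]&m&(Z>62)]
    c=S.mean(0);u,sv,vt=np.linalg.svd(S-c,full_matrices=False); print("strap",c,vt,sv/np.sqrt(len(S)),S[S[:,2].argmax()])
E
python3 fit.py
```

```text
top plate ((523.831298828125, 73.46864318847656), (174.7965850830078, 240.96070861816406), 8.211251258850098) z 12.914558927870157
top rails ((523.3214111328125, 81.25527954101562), (63.02225112915039, 207.66650390625), 8.135931015014648) 423
tube top ((534.221923828125, 15.938370704650879), 21.046804428100586) 123.04720132975012
strap [581.3231475   88.09464644 108.95267421] [[-0.29914404 -0.03568117 -0.95354061]
 [-0.13801284  0.99041081  0.00623644]
 [-0.9441744  -0.13346644  0.30119995]] [31.37135127  8.26457843  1.51762351] [597.7423501   78.85492462 154.12807671]Traceback (most recent call last):
  File "fit.py", line 4, in <module>
    reg=cv2.dilate(max(r.outline_of(s,"jig"),key=lambda d:d["region"].sum())["region"].astype(np.uint8),np.ones((5,5)))>0
                   ~~~^^^^^^^^^^^^^^^^^^^^^^^^^^^^^^^^^^^^^^^^^^^^^^^^^^^^^^
ValueError: max() iterable argument is empty
```

```bash
cat > plan.py <<'E'
# usage: plan.py X,Y,Z [X,Y,Z ...]  jig coords of TCP (mm, z above bench), tool x=-jig x; prints shift (m) in tool axes, from sensed pose, and turn
import sys; from h import *
Y0=8.15; J=R.from_euler('z',Y0,degrees=True); O=np.array([524,74.5,0])
s=r.sense(); T=R.from_euler('xyz',s["tcp_rot"],degrees=True); p=s["tool_pos"]
print("t",s["time"],"jig pos",J.inv().apply(p-O).round(1),"rot",s["tcp_rot"].round(2),"F",s["ft_force"].round(1))
G=R.from_euler('xyz',[180,0,180+Y0],degrees=True)
print("turn",(T.inv()*G).as_rotvec().round(4))
for a in sys.argv[1:]:
    q=O+J.apply(np.array(eval(a),float)); print(a,q.round(1),(T.inv().apply(q-p)/1000).round(4))
E
python3 plan.py 0,-112,220 0,-112,106
```

```text
t 1.4 jig pos [-291.2  551.3  250. ] rot [-180.      0.    164.77] F [-0.  -0.3 -0.1]
turn [-0.      0.     -0.4081]
0,-112,220 [539.9 -36.4 220. ] [-0.5305 -0.4932  0.03  ]
0,-112,106 [539.9 -36.4 106. ] [-0.5305 -0.4932  0.144 ]
```

```bash
python3 -m jog '[-0.02,-0.018,0,0,0,-0.03,-0.05,-0.046,0.005,0,0,-0.08,-0.085,-0.079,0.01,0,0,-0.14,-0.12,-0.112,0.02,0,0,-0.21,-0.155,-0.144,0.025,0,0,-0.28,-0.19,-0.177,0.03,0,0,-0.34,-0.225,-0.209,0.03,0,0,-0.39,-0.26,-0.242,0.03,0,0,-0.4081]' -1 20; python3 plan.py 0,-112,220 0,-112,106
```

```text
time: 2.4
tool_pos: [345.5, 275.8, 220.2]
tcp_rot: [180.0, 0.0, -171.8]
ft_force: [0.7, -0.4, 0.1]
finger_gap: 0.1
grip_force: 0.0
t 2.4 jig pos [-148.1  224.6  220.2] rot [ 1.7999e+02  3.0000e-02 -1.7177e+02] F [ 0.7 -0.4  0.1]
turn [0.0002 0.0006 0.0014]
0,-112,220 [539.9 -36.4 220. ] [-1.477e-01 -3.368e-01  2.000e-04]
0,-112,106 [539.9 -36.4 106. ] [-0.1476 -0.3368  0.1142]
```

```bash
python3 -m jog '[-0.02,-0.045,0,0,0,0,-0.043,-0.095,0,0,0,0,-0.065,-0.145,0,0,0,0,-0.087,-0.195,0,0,0,0,-0.109,-0.245,0,0,0,0,-0.13,-0.295,0,0,0,0,-0.148,-0.337,0,0,0,0,-0.148,-0.337,0,0,0,0]'; python3 - <<'E'
from h import *
s=r.snapshot("wrist"); save(s,"w1.png"); W=world(s);m=s["range_z"]>0
for d in r.outline_of(s,"tube"):
    P=W[d["region"]&m]; print(d["score"],d["bbox"],np.median(P,0).round(),P.min(0).round(),P.max(0).round())
E
python3 plan.py 0,-112,106
```

```text
time: 3.4
tool_pos: [540.1, -38.3, 219.8]
tcp_rot: [-180.0, -0.0, -172.1]
ft_force: [-0.2, 0.5, -0.3]
finger_gap: -0.2
grip_force: 0.0
0.98 [118.7, 90.3, 201.4, 146.9] [ 492. -118.  109.] [ 473. -188.   -2.] [ 536. -103.  112.]
0.78 [282.4, 146.6, 350.1, 224.5] [528.   8. 121.] [512.  -9.   9.] [594.  53. 124.]
0.59 [97.8, 177.5, 176.8, 256.0] [ 579. -131.  108.] [ 567. -157.   -1.] [ 661. -115.  112.]
0.18 [435.6, 88.9, 471.2, 118.0] [450. 151.  24.] [435. 138.  10.] [464. 175.  27.]
t 3.5 jig pos [  -0.7 -111.2  219.8] rot [ 1.7997e+02 -3.0000e-02 -1.7192e+02] F [ 0.1 -0.1  0.2]
turn [ 0.0005 -0.0005 -0.0012]
0,-112,106 [539.9 -36.4 106. ] [-0.0008 -0.0008  0.1138]
```

View pics/w1.png

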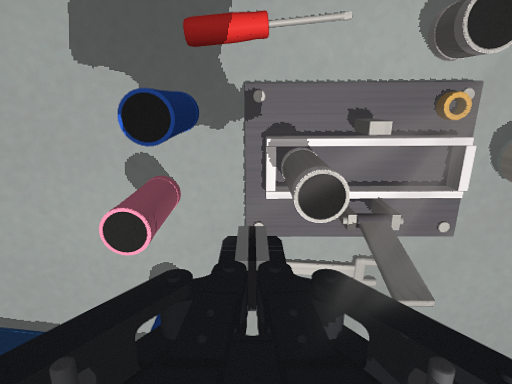

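```bash
python3 -m jog '[0,0,0.03,0,0,0,0,0,0.07,0,0,0,0,0,0.1,0,0,0,0,0,0.114,0,0,0,0,0.006,0.114,0,0,0,0,0.012,0.114,0,0,0,0,0.018,0.114,0,0,0,0,0.024,0.114,0,0,0]';python3 plan.py 0,-60,106 0,-45,106
```

```text
time: 4.5
tool_pos: [536.5, -11.3, 107.1]
tcp_rot: [-180.0, 0.1, -171.8]
ft_force: [-1.1, 0.3, 0.6]
finger_gap: -0.3
grip_force: 0.3
t 4.5 jig pos [  0.2 -86.7 107.1] rot [-1.7997e+02  1.1000e-01 -1.7184e+02] F [-1.1  0.3  0.6]
turn [-0.0006  0.0018  0.0002]
0,-60,106 [532.5  15.1 106. ] [0.0002 0.0267 0.0011]
0,-45,106 [530.4  30.  106. ] [0.0002 0.0417 0.0011]
```

```bash
python3 -m jog '[0,0.005,0,0,0,0,0,0.01,0,0,0,0,0,0.015,0,0,0,0,0,0.02,0,0,0,0,0,0.025,0,0,0,0,0,0.03,0,0,0,0,0,0.035,0,0,0,0,0,0.04,0,0,0,0]'; python3 - <<'E'
from h import *
s=r.snapshot("side"); cv2.imwrite("pics/s2.png",cv2.resize(s["pixels"][100:250,160:360,::-1],None,fx=3,fy=3,interpolation=cv2.INTER_CUBIC))
E
python3 plan.py
```

```text
time: 5.5
tool_pos: [530.1, 28.2, 106.0]
tcp_rot: [180.0, 0.0, -171.8]
ft_force: [-0.5, -0.6, -0.5]
finger_gap: 0.2
grip_force: 0.0
t 5.55 jig pos [ -0.6 -46.2 106. ] rot [ 1.7998e+02 -1.0000e-02 -1.7184e+02] F [0.2 0.3 0.3]
turn [ 0.0003 -0.0001  0.0003]
```

View pics/s2.png

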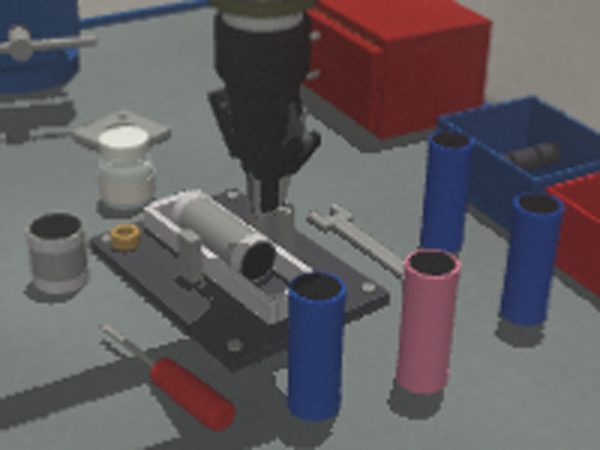

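```bash
python3 -m jog '[0,0,-0.05,0,0,0,0,0,-0.1,0,0,0,-0.02,0.01,-0.125,0,0,0,-0.06,0.03,-0.125,0,0,0,-0.1,0.05,-0.125,0,0,0,-0.118,0.051,-0.125,0,0,0,-0.118,0.051,-0.125,0,0,0,-0.118,0.051,-0.125,0,0,0]'; cat > chk.py <<'E'
from h import *
import sys
Jr=R.from_euler('z',8.15,degrees=True).as_matrix(); O=np.array([524,74.5,0])
for n in sys.argv[1:]:
    s=r.snapshot(n); W=(world(s)-O)@Jr; m=s["range_z"]>0
    def st(l,P):
        if len(P)>4: print(n,l,len(P),P.min(0).round(),np.median(P,0).round(1),np.percentile(P,95,axis=0).round(1))
    X,Y,Z=np.moveaxis(W,-1,0)
    for a,b in((-60,-40),(-40,-20),(22,40),(40,60),(60,80),(80,98)): st(f"tube Y{a}..{b}",W[m&(abs(X)<4)&(Y>a)&(Y<b)&(Z<140)])
    for d in r.outline_of(s,"strap")[:1]:
        st("strap",W[d["region"]&m])
        S=W[d["region"]&m&(Z>64)]
        if len(S)>5: print("angle",np.degrees(np.linalg.svd(S-S.mean(0))[2][0:1]*0).sum(), np.linalg.svd(S-S.mean(0))[2][0].round(3))
    st("post region",W[m&(X<-38)&(X>-48)&(abs(Y-5)<9)])
E
python3 chk.py top; python3 plan.py 112,5,230 112,5,144
```

```text
time: 6.55
tool_pos: [639.1, 94.9, 230.7]
tcp_rot: [-180.0, -0.0, -171.9]
ft_force: [-0.7, -0.1, -0.9]
finger_gap: 0.0
grip_force: 0.0
top tube Y-60..-40 20 [ -4. -59.   7.] [  0.  -50.3  12.5] [  3.6 -41.6  17.3]
top tube Y-40..-20 17 [ -4. -39.  11.] [  0.2 -34.3  52.5] [  3.5 -26.6  58.3]
top tube Y22..40 18 [-4. 24. 48.] [-0.5 31.9 53.9] [ 3.  38.4 57.3]
top tube Y40..60 21 [-4. 41. 49.] [-0.4 49.4 54.6] [ 3.8 58.5 57.2]
top tube Y60..80 15 [-4. 61. 51.] [ 0.6 66.6 54. ] [ 3.7 72.6 57.1]
top tube Y80..98 18 [-4. 81.  9.] [ 0.  87.8 15.2] [ 3.4 96.6 18. ]
top strap 586 [ 15. 266.  -2.] [ 63.5 306.6  10.9] [ 99.9 345.2  15.1]
t 6.65 jig pos [116.8   3.7 231.1] rot [-1.8000e+02 -1.0000e-02 -1.7187e+02] F [1.  1.2 1.2]
turn [-0.     -0.0002 -0.0004]
112,5,230 [634.2  95.3 230. ] [0.0048 0.0013 0.0011]
112,5,144 [634.2  95.3 144. ] [0.0048 0.0013 0.0871]
```

```bash
python3 -m jog '[0,0.001,0.03,0,0,0,0,0.001,0.065,0,0,0,0,0.001,0.086,0,0,0,0.014,0.001,0.086,0,0,0,0.026,0.001,0.086,0,0,0,0.037,0.001,0.084,0,0,0,0.047,0.001,0.082,0,0,0,0.057,0.001,0.08,0,0,0]'; python3 plan.py 60,5,150 39,5,155 20,5,148 2.5,5,136 -11,5,120 -19.5,5,101 -23,5,80.5
```

```text
time: 7.65
tool_pos: [582.8, 87.9, 151.7]
tcp_rot: [-180.0, 0.1, -171.8]
ft_force: [1.7, 0.3, -0.9]
finger_gap: 0.2
grip_force: 0.7
t 7.65 jig pos [ 60.1   5.  151.7] rot [-1.8000e+02  6.0000e-02 -1.7185e+02] F [ 1.7  0.3 -0.9]
turn [-0.0001  0.0011  0.    ]
60,5,150 [582.7  88.  150. ] [0.0002 0.     0.0017]
39,5,155 [561.9  85.  155. ] [ 0.0211  0.     -0.0033]
20,5,148 [543.1  82.3 148. ] [0.0402 0.     0.0036]
2.5,5,136 [525.8  79.8 136. ] [0.0577 0.     0.0156]
-11,5,120 [512.4  77.9 120. ] [0.0712 0.     0.0316]
-19.5,5,101 [504.   76.7 101. ] [0.0797 0.     0.0506]
-23,5,80.5 [500.5  76.2  80.5] [0.0832 0.     0.0711]
```

```bash
python3 -m jog '[0.01,0,-0.002,0,0,0,0.021,0,-0.003,0,0,0,0.031,0,-0.001,0,0,0,0.04,0,0.003,0,0,0,0.049,0,0.009,0,0,0,0.058,0,0.016,0,0,0,0.065,0,0.023,0,0,0,0.071,0,0.032,0,0,0]'; python3 chk.py side; python3 plan.py -19.5,5,101 -23,5,81 -23,5,77
```

```text
time: 8.65
tool_pos: [512.3, 77.9, 118.4]
tcp_rot: [180.0, -0.0, -171.8]
ft_force: [-0.5, -0.6, 1.0]
finger_gap: -0.3
grip_force: 0.6
side tube Y-60..-40 17 [ -4. -57.   9.] [ -0.3 -44.   11.3] [  3.2 -40.3  45.4]
side tube Y-40..-20 39 [ -4. -40.  10.] [ -0.3 -38.2  36.5] [  3.5 -25.8  53.3]
side tube Y22..40 6 [-3. 26. 51.] [-0.7 31.4 51.9] [ 2.7 36.6 52.5]
side tube Y40..60 11 [-3. 40. 50.] [ 0.3 52.1 52.1] [ 3.3 59.2 53.5]
side strap 484 [-25. -42.  13.] [-11.   -5.8  45.3] [ 8.9 61.5 52.5]
side post region 44 [-48.  -4.  53.] [-44.2   4.  271.5] [-39.6  12.8 418.5]
t 8.75 jig pos [-12.1   5.1 117.3] rot [ 1.7999e+02 -1.6000e-01 -1.7185e+02] F [-0.4  0.6  0.5]
turn [ 0.0002 -0.0028  0.    ]
-19.5,5,101 [504.   76.7 101. ] [ 0.0073 -0.0001  0.0163]
-23,5,81 [500.5  76.2  81. ] [ 0.0108 -0.0001  0.0363]
-23,5,77 [500.5  76.2  77. ] [ 0.0108 -0.0001  0.0403]
```

```bash
python3 -m jog '[0.004,0,0.009,0,0,0,0.008,0,0.017,0,0,0,0.01,0,0.025,0,0,0,0.011,0,0.032,0,0,0,0.011,0,0.037,0,0,0,0.011,0,0.039,0,0,0,0.011,0,0.041,0,0,0,0.011,0,0.042,0,0,0]'; python3 plan.py; python3 - <<'E'
from h import *
s=r.snapshot("side"); cv2.imwrite("pics/s3.png",cv2.resize(s["pixels"][100:250,160:360,::-1],None,fx=3,fy=3,interpolation=cv2.INTER_CUBIC))
E
```

```text
time: 9.75
tool_pos: [501.7, 76.4, 79.7]
tcp_rot: [-180.0, -0.1, -171.8]
ft_force: [-21.2, -1.7, 36.1]
finger_gap: 0.3
grip_force: 18.4
t 9.75 jig pos [-21.8   5.   79.7] rot [-1.7999e+02 -9.0000e-02 -1.7183e+02] F [-21.2  -1.7  36.1]
turn [-0.0001 -0.0015  0.0003]
```

View pics/s3.png

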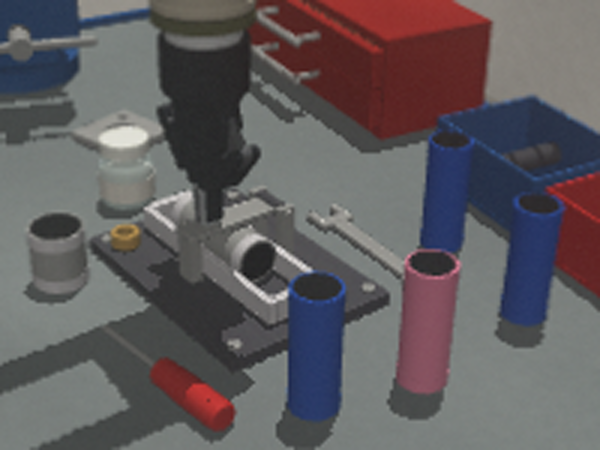

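Strap is down on the post (crop ≈(195,235)) with about 36 N pressed. I'll lift straight up, back off and verify.

```bash
python3 -m jog '[0,0,-0.01,0,0,0,0,0,-0.04,0,0,0,0,0,-0.09,0,0,0,0,0,-0.14,0,0,0,0.02,-0.03,-0.15,0,0,0,0.05,-0.08,-0.15,0,0,0,0.06,-0.13,-0.15,0,0,0,0.06,-0.16,-0.15,0,0,0]'; python3 plan.py; python3 - <<'E'
from h import *
Jr=R.from_euler('z',8.15,degrees=True).as_matrix(); O=np.array([524,74.5,0])
for n in("top","side"):
    s=r.snapshot(n); W=(world(s)-O)@Jr; m=s["range_z"]>0; X,Y,Z=np.moveaxis(W,-1,0)
    for a in(-48,-30,-10,10,30): 
        k=m&(X>a-6)&(X<a+6)&(abs(Y-5)<8)&(Z<200); print(n,a,k.sum(),np.median(Z[k]).round(1) if k.any() else 0)
    cv2.imwrite(f"pics/{n}4.png",cv2.resize(s["pixels"][100:280,160:360,::-1],None,fx=3,fy=3,interpolation=cv2.INTER_CUBIC))
    for t in("nut","stub","flux","screwdriver","wrench"):
        for d in r.outline_of(s,t)[:1]: print(n,t,np.round(d["bbox"]))
E
```

```text
time: 10.8
tool_pos: [464.9, -92.6, 227.4]
tcp_rot: [-180.0, 0.1, -171.9]
ft_force: [0.8, 0.4, 0.0]
finger_gap: 0.2
grip_force: 0.0
t 10.8 jig pos [ -82.2 -157.   227.4] rot [-1.7996e+02  5.0000e-02 -1.7193e+02] F [0.8 0.4 0. ]
turn [-0.0008  0.0009 -0.0014]
top -48 29 59.6
top -30 23 62.0
top -10 26 62.0
top 10 24 62.3
top 30 26 62.3
top nut [195. 230. 204. 242.]
top stub [194. 249. 217. 268.]
top flux [154. 210. 176. 229.]
top screwdriver [268. 249. 296. 258.]
top wrench [208. 160. 262. 173.]
side -48 60 41.5
side -30 29 33.1
side -10 14 60.3
side 10 14 60.2
side 30 15 59.9
side nut [198. 175. 205. 185.]
side stub [191. 164. 292. 225.]
side flux [218. 164. 255. 179.]
side screwdriver [194. 209. 238. 243.]
side wrench [262. 167. 296. 188.]
```

View pics/side4.png

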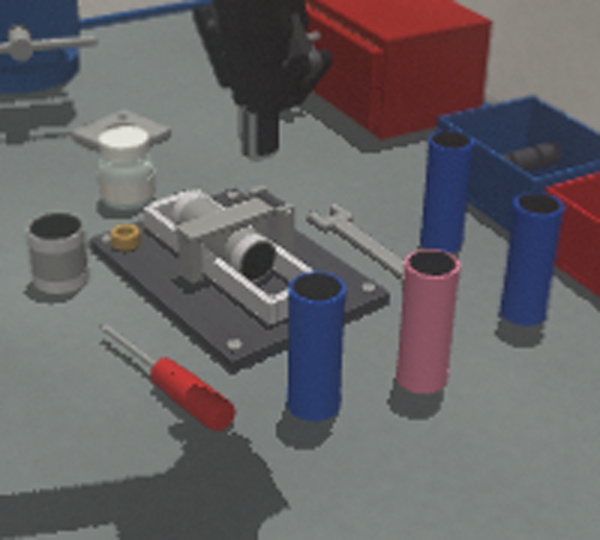

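The strap lies level on the post, about 62 mm along its length (61.5 expected). The tube lies flat beneath it, and the other things haven't moved. I'm handing it in.

```bash
python3 -c "
from bench import r
print(r.hand_in())"
```

```text
the job is handed in; nothing more can be done
None
```

The job is handed in: the tube lies flat in the channel, the strap is shut on its rest post after a press of about 36 N, nothing else appears to have moved, and the arm was clear when I handed it in at about 11 s.

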